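# Make up a lens outfit on its rear cap at the camera stall

## Robot

A 7-joint arm with a two-finger parallel gripper is mounted at the origin on the work surface. World frame = base frame: x ahead of the robot, y to its left, z up, the work surface at z = 0. Lengths are in m, angles in rad, forces in N, time in s.
With the tool pointing down it reaches from about 0.4 to 0.9 m from the base axis. Payload 5.6 kg.
Tool frame: the origin (TCP) lies between the finger pads; the fingertips stand 8 mm ahead of it and the grasp point (between the pads) lies 11 mm behind it; z points along the fingers, y is the line along which they close (so a half turn about z gives the same grasp; the last joint's range is limited). The gripper opens to 92 mm and grips with 3 to 60 N. Pads are 20 mm wide; open, the fingers measure 128 mm over their backs; the gripper's body (75 mm by 189 mm) begins 69 mm behind the grasp point.
Start: joints at [-1.172, 0.468, -0.012, 1.603, 0.006, 1.071, -0.056], TCP at [0.278, 0.588, 0.223] pointing down, gripper open.
Joint ranges: [-2.53, 2.53], [-0.31, 2.02], [-1.57, 1.55], [0.28, 2.44], [-1.29, 4.43], [0.15, 1.84], [-2.92, 2.92]. Speed limits (rad/s): [2.57, 2.57, 3.14, 3.14, 3.14, 3.14, 3.14].

## Interface

Orientations are given as a unit quaternion [x, y, z, w].
In Python, from workcell import manip gives the robot as it stands.
- The arm moves only by the shell command python3 -m crank 'ROWS' [OPENING] [FORCE]. ROWS is JSON, a list of rows, each a list of 6 numbers: the shift along the tool's x, y, z scaled (see below), then the turn, a rotation vector about the tool's x, y, z scaled (see below). In form: [[tx, ty, tz, ax, ay, az], ...]. A call has 1 to 12 rows; each row shifts and turns the commanded pose from where the row before left it, along the tool's axes as they then stand; what a row does not reach is not made up. The controller multiplies each number of a shift by 2.5 cm and each number of a turn by 8 degrees. A row lasts 1/8 s, in which the tool goes at most 62.5 mm and 10.7 degrees, less where a joint would pass 70% of its speed; a pose out of reach is approached as far as the arm can. A call with a number of a shift or a turn outside -1 to 1 is refused whole. A call with a gripper value outside its range is refused whole. OPENING is the closure, from 0 (fully open) to 1 (shut), set as the call begins (- or left out, the last holds). The fingers move at their own pace and stop on an object; FORCE is the grip in N (left out, the last holds). Time passes only in rows, so rows that do not move let the fingers close. It gives the time, the measured TCP pose, the force, the opening and the grip force at its end, in the units of the state.
- manip.read_state(): the state, without advancing time (a new reading comes with each control period).
- manip.read_camera(name): name is "scene" or "top" or "wrist"; returns the picture (420x560x3 uint8, red, green, blue); there is no depth.
- manip.calibration(name): a dict with "vfov" (degrees; the focal length in pixels is half the picture's height over the tangent of half this angle, whatever the lens; pixels are square), "cx", "cy" (the principal point, pixels), "origin" and "orientation" of the camera in the world. Camera axes: x right, y down, z forward; pixel columns grow to the right and rows downward; lengths in m; the calibration is good to about 2 mm. The wrist camera is an equidistant fisheye: a pixel r from the principal point sees the ray r / f radians off the axis. A picture is of the moment at which its call begins: read the wrist's pose just before it. calibration takes no time and is no camera call; for the wrist camera it gives the pose at the moment of the call.
- manip.close_job(): hands the job in; it is judged then, once.
The state is a dict: "t": time; "q": joint angles; "joint_vel": joint speeds; "joint_torque": joint torques, N m; "position": TCP position; "orientation": TCP orientation; "ft_force": force on the tool from outside, world axes, zero at the start; "wrist_torque": the same for the moment, N m; "width": finger opening in m; "grip_force": force on a finger pad.
Only numpy, scipy, OpenCV 4.12 (cv2) and the standard library are available. Lean on these libraries where they do the work, as an engineer would, in place of code of your own. Each camera call takes 0.05 s, during which the arm holds its last target. There are 200 camera calls.

## Task

Make up the chrome lens for a customer on the rear cap (the black cup), leaving that cap about where it lies on the red board: first stand the lens mount-down in the rear cap, then lay the filter in the front of the lens, then stand the hood in the filter, and last close the hood with the front cap, each part fully seated and upright before the next. Set each part down rather than letting it drop, and leave the tin film can, glass condenser, ball head and film back undisturbed.

Things in the scene. Friction and masses are not known exactly. Their poses are not given: they have to be found in the camera images.
- rear_cap: Rear lens cap, loose, open side up: black plastic cup, 64 mm across, 12 mm high, floor 4 mm thick, bore 55 mm wide and 8 mm deep, 50 g. Foot of the stack. It and all else listed stand on the red board, whose top is 12 mm above the table. Origin: centre of underside, z up, as for every entry.
- lens: Origin: centre of underside. Chrome lens standing on its mount, 72 mm high, 420 g. Mount spigot 49 mm wide, 9 long, bottoms in rear cap's bore (lens then 4 mm above cap's origin). Grip the knurled ring: 62 mm wide, 24 to 44 mm up; a 10 mm knob sticks out of it along +x to 38.5 mm from axis, 34 mm up, so grip across y. Front ring 55 mm wide from 58 mm up; recess in top 49 mm wide, 5 deep.
- filter: Origin: centre of underside. Clear filter in a bright aluminium ring, right way up: rim 60 mm wide from 4 to 13 mm height (grip it from outside) over a spigot 43 mm wide, 4 long, bevelled. Spigot drops in the lens's front recess, rim rests on the front ring: origin then 68 mm above the lens's. Recess in its top 50 mm wide, 5 deep. 50 g.
- hood: Origin: centre of underside. Lens hood, right way up: black metal tube, 60 mm outside, 53 mm inside, 36 mm high, open at both ends, on a spigot 44 mm wide, 4 long, bevelled. Spigot drops in the filter's top recess, tube rests on the filter's rim: origin then 9 mm above the filter's. 60 g.
- front_cap: Origin: centre of underside. Front cap, right way up: solid black plastic disc with two low ridges on its face, 63 mm wide from 5 to 14 mm height, over a plug 47 mm wide, 5 long, bevelled. Plug drops in the hood's mouth, disc rests on the hood's edge: origin then 31 mm above the hood's. 40 g.
- condenser: Origin: centre of underside. Bystander: squat domed lens of clear glass without a mount, 62 mm wide, 22 mm high.
- film_can: Origin: centre of underside. Bystander: flat round tin film can, dull silver, 75 mm wide, 23 mm high.
- ball_head: Origin: centre of underside. Bystander: brass tripod ball head, base 54 mm wide, 101 mm high, a lock knob sticking out 42 mm from the axis along its +y.
- film_back: Origin: centre of underside. Bystander: black medium-format film back lying flat, 88 (x) by 80 (y) by 46 mm high; a steel slide handle reaches 49 mm out along -y, a winding crank 47 mm along +y.

How it is judged:
By the outcome, as a careful person would: the job done as asked, in the order asked, and still so for the second after the job is handed in, with the robot touching nothing.
It also fails if it takes over 106 s, if anything falls off the work surface, if the arm or the gripper's body presses on something with over 40 N, if the wrist force passes 120 N, or if a joint passes its speed limit or range.

## Working session

There is one attempt and no reset: what is moved stays moved. The work goes in short steps, Python scripts to look and compute and a shell command to move; the robot and the scene stay as the last step left them, time stands still between calls to the robot, and variables do not carry over. Pictures are saved under pics/ and viewed, at most 14 in all, crops included, and the job is handed in when it is done.

```bash
ls; mkdir -p pics
python3 - <<'E'
from workcell import manip
import cv2,numpy as np
s=manip.read_state();print(s)
for n in("scene","top"):
    print(n,manip.calibration(n))
    cv2.imwrite(f"pics/{n}0.png",manip.read_camera(n)[:,:,::-1])
print(manip.calibration("wrist"))
E
```

```text
pics
{'t': 0.0, 'q': array([-1.17203394,  0.46837318, -0.01163633,  1.60359352,  0.00600543,
        1.07137456, -0.05625145]), 'joint_vel': array([ 0.00043098,  0.00028373,  0.00081014, -0.00100172,  0.00168472,
       -0.00088808,  0.00120289]), 'joint_torque': array([ 4.12832032e-04, -5.20565236e+01, -1.20677237e-02, -2.43751055e+01,
       -5.64989308e-02,  1.71271496e-02,  1.55829894e-04]), 'position': array([0.27770658, 0.58708264, 0.22165539]), 'orientation': array([ 2.19081145e-01,  9.75706266e-01, -8.46453153e-04, -1.33506919e-04]), 'ft_force': array([ 0.35157637, -0.44846691, -0.05011308]), 'wrist_torque': array([-0.0674895 ,  0.04455332,  0.01200942]), 'grip_force': 0.0, 'width': 0.09152146015103103}
scene {'vfov': 46.71958664805803, 'cx': 271.1524316490543, 'cy': 210.5036560889884, 'origin': array([1.09663385, 0.69091938, 0.81088279]), 'orientation': array([ 0.26873177,  0.86886446, -0.39531993, -0.12876311])}
top {'vfov': 45.077049336128226, 'cx': 278.6015451055484, 'cy': 199.16777809204217, 'origin': array([0.44358688, 0.00749597, 1.30217828]), 'orientation': array([-0.70160445,  0.70991883, -0.04489281,  0.04184604])}
{'vfov': 65.70646984690485, 'cx': 283.6412296894241, 'cy': 201.64764588354407, 'origin': array([0.21467624, 0.61797695, 0.38338838]), 'orientation': array([0.83807735, 0.53054042, 0.06741272, 0.10774383])}
```

View pics/top0.png

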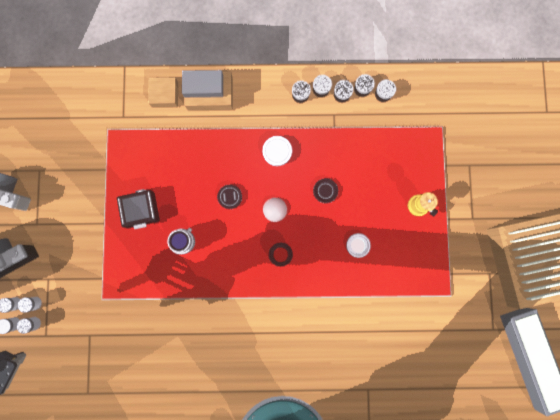

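View pics/scene0.png

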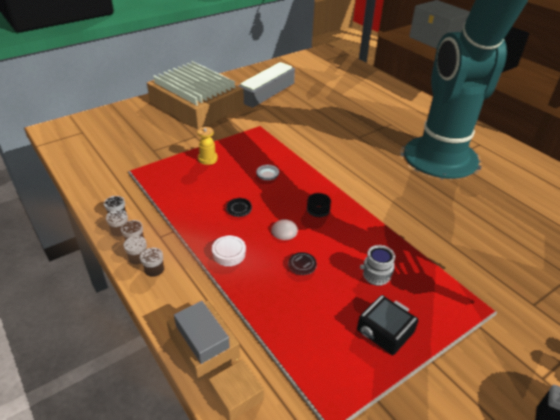

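```bash
cat > h.py <<'E'
from workcell import manip
import cv2,numpy as np
from scipy.spatial.transform import Rotation as R
H=420
def cam(n):
    c=manip.calibration(n); f=H/2/np.tan(np.radians(c['vfov']/2)); return c,f,R.from_quat(c['orientation'])
def p2w(n,uv,z,C=None):
    c,f,r=C or cam(n); d=np.array([uv[0]-c['cx'],uv[1]-c['cy']],float)
    if n=='wrist':
        rr=np.hypot(*d); th=rr/f; d=np.array([*(d/max(rr,1e-9)*np.sin(th)),np.cos(th)])
    else: d=np.array([*(d/f),1])
    w=r.apply(d); return c['origin']+w*(z-c['origin'][2])/w[2]
def w2p(n,p,C=None):
    c,f,r=C or cam(n); v=r.inv().apply(np.array(p)-c['origin'])
    if n=='wrist':
        rh=np.hypot(v[0],v[1]); th=np.arctan2(rh,v[2]); return c['cx']+f*th*v[0]/rh, c['cy']+f*th*v[1]/rh
    return c['cx']+f*v[0]/v[2], c['cy']+f*v[1]/v[2]
def snap(n,name):
    C=cam(n); im=manip.read_camera(n)[:,:,::-1].copy(); cv2.imwrite('pics/'+name,im); return C,im
def rel(p):  # move from current TCP to p, in tool units
    s=manip.read_state(); return R.from_quat(s['orientation']).inv().apply(np.array(p)-s['position'])/.025
E
python3 - <<'E'
from h import *
im=cv2.imread('pics/top0.png')
t=[]
for u,v in[(180,240),(325,190),(281,254),(229,196),(358,245),(138,208),(424,204),(277,150)]:
    c=im[v-25:v+25,max(0,u-25):u+25]; t.append(cv2.resize(c,(200,200),interpolation=cv2.INTER_CUBIC))
cv2.imwrite('pics/mos.png',np.vstack([np.hstack(t[:4]),np.hstack(t[4:])]))
for n,uv,z in[('lens',(180,240),.084),('rear',(325,190),.024),('hood',(281,254),.048),('fcap',(229,196),.026),('filt',(358,245),.025),('cond',(275,210),.03),('fb',(138,208),.058),('ball',(420,204),.06),('can',(277,150),.035)]:
    print(n,p2w('top',uv,z).round(3))
E
```

```text
lens [0.498 0.239 0.084]
rear [ 0.623 -0.118  0.024]
hood [ 0.462 -0.003  0.048]
fcap [0.611 0.127 0.026]
filt [ 0.483 -0.197  0.025]
cond [0.573 0.01  0.03 ]
fb [0.579 0.349 0.058]
ball [ 0.581 -0.348  0.06 ]
can [0.726 0.004 0.035]
```

View pics/mos.png

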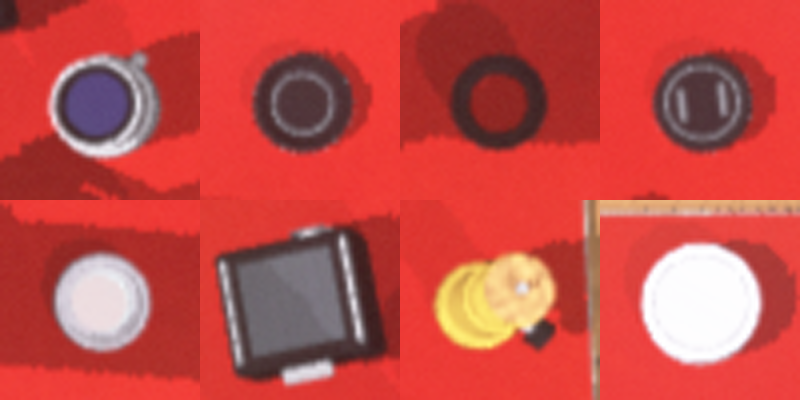

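```bash
cat >> h.py <<'E'
def go(p,yaw=None):
    s=manip.read_state(); r=R.from_quat(s['orientation']); y=r.apply([0,1,0]); cur=np.degrees(np.arctan2(y[1],y[0]))
    out=dict(pos=s['position'].round(4),yaw=round(cur,1),tilt=r.apply([0,0,1])[:2].round(4),units=rel(p).round(2),t=round(s['t'],2))
    if yaw is not None:
        d=(yaw-cur+90)%180-90; out['turn_units(az, tool z)']=round(-d/8,2)
        out['alt']=round(-(d-180*np.sign(d))/8,2)
        q=R.from_euler('z',d,degrees=True)*r
        out['units_after_turn']=(q.inv().apply(np.array(p)-s['position'])/.025).round(2)
    print(out)
E
python3 - <<'E'
from h import *
L=p2w('top',(179,240.8),.084); K=p2w('top',(189.7,230),.046); d=K-L
yaw=np.degrees(np.arctan2(d[1],d[0])); print(L,d,yaw)
for n,uv,z in[('rear',(325.5,190.5),.024),('hood',(281,254.5),.048),('fcap',(229.5,196.7),.026),('filt',(358.7,245.5),.025)]: print(n,p2w('top',uv,z).round(4))
go([L[0],L[1],.2],yaw+90)
E
```

```text
[0.4959469  0.24152655 0.084     ] [ 0.02805202 -0.01890376 -0.038     ] -33.9753391816954
rear [ 0.6221 -0.1189  0.024 ]
hood [ 0.4608 -0.0031  0.048 ]
fcap [0.6087 0.1258 0.026 ]
filt [ 0.4813 -0.1991  0.025 ]
{'pos': array([0.2777, 0.5871, 0.2217]), 'yaw': np.float64(64.7), 'tilt': array([-0.0006, -0.0014]), 'units': array([-13.8 ,  -8.76,   0.88]), 't': 0.1, 'turn_units(az, tool z)': np.float64(1.08), 'alt': np.float64(-21.42), 'units_after_turn': array([-14.96,  -6.58,   0.88])}
```

```bash
python3 -m crank '[[0,0,0,0,0,1],[-1,-0.44,0,0,0,0.08],[-1,-0.44,0,0,0,0],[-1,-0.44,0,0,0,0],[-1,-0.44,0,0,0,0],[-1,-0.44,0,0,0,0],[-1,-0.44,0,0,0,0],[-1,-0.44,0,0,0,0],[-1,-0.44,0,0,0,0],[-1,-0.44,0,0,0,0],[-1,-0.44,0.2,0,0,0],[-1,-0.44,0.2,0,0,0]]' 0.13 30; python3 -m crank '[[-1,-0.44,0.2,0,0,0],[-1,-0.44,0.2,0,0,0],[-1,-0.44,0,0,0,0],[-0.9,-0.4,0,0,0,0],[0,0,0,0,0,0],[0,0,0,0,0,0]]'
python3 - <<'E'
from h import *
C,im=snap('wrist','w1.png')
go([.496,.2415,.2],56); print(C[0]['origin'],R.from_quat(C[0]['orientation']).apply([0,0,1]))
print(w2p('wrist',[.496,.2415,.084],C))
E
```

```text
t: 1.6
position: [0.4395, 0.3308, 0.2124]
orientation: [0.292, 0.956, -0.0, 0.0]
ft_force: [0.6, -0.4, 0.6]
width: 0.0798
grip_force: 0.0
t: 2.35
position: [0.495, 0.2437, 0.2026]
orientation: [0.292, 0.957, 0.0, -0.0]
ft_force: [0.3, 0.8, -0.1]
width: 0.0802
grip_force: 0.0
{'pos': array([0.4948, 0.2443, 0.2025]), 'yaw': np.float64(56.1), 'tilt': array([-0.0005,  0.0004]), 'units': array([-0.1 , -0.06,  0.1 ]), 't': 2.4, 'turn_units(az, tool z)': np.float64(0.02), 'alt': np.float64(-22.48), 'units_after_turn': array([-0.1 , -0.06,  0.1 ])}
[0.43705549 0.28344184 0.36424416] [ 0.20880089 -0.13998127 -0.96788813]
(np.float64(281.3771191152434), np.float64(201.14035577368804))
```

View pics/w1.png

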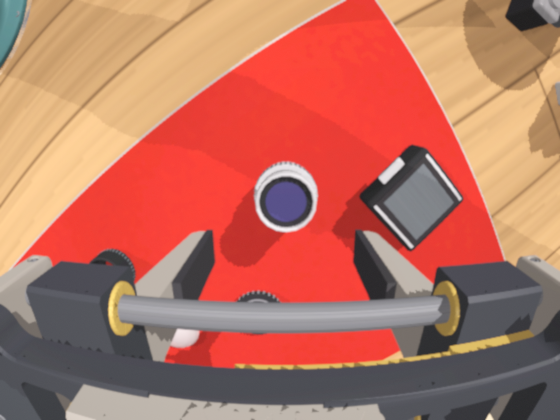

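Run:
```python
from h import *
p=p2w('wrist',(286,201),.084); print(p)
go([p[0],p[1],.035],56); go([.496,.2415,.035])
```

```text
[0.4980618  0.24554223 0.084     ]
{'pos': array([0.4948, 0.2443, 0.2025]), 'yaw': np.float64(56.1), 'tilt': array([-0.0005,  0.0004]), 'units': array([-0.08,  0.12,  6.7 ]), 't': 2.4, 'turn_units(az, tool z)': np.float64(0.02), 'alt': np.float64(-22.48), 'units_after_turn': array([-0.08,  0.12,  6.7 ])}
{'pos': array([0.4948, 0.2443, 0.2025]), 'yaw': np.float64(56.1), 'tilt': array([-0.0005,  0.0004]), 'units': array([-0.11, -0.06,  6.7 ]), 't': 2.4}
```

```bash
python3 -m crank '[[-0.1,0.05,0.7,0,0,0],[0,0,1,0,0,0],[0,0,1,0,0,0],[0,0,1,0,0,0],[0,0,1,0,0,0],[0,0,1,0,0,0],[0,0,0.7,0,0,0],[0,0,0.3,0,0,0],[0,0,0,0,0,0],[0,0,0,0,0,0]]' ; python3 -m crank '[[0,0,0,0,0,0],[0,0,0,0,0,0],[0,0,0,0,0,0],[0,0,0,0,0,0],[0,0,0,0,0,0],[0,0,0,0,0,0]]' 1 35
```

```text
t: 3.65
position: [0.4989, 0.2436, 0.0358]
orientation: [0.292, 0.956, 0.001, 0.001]
ft_force: [0.4, 0.3, -0.2]
width: 0.0801
grip_force: 0.0
t: 4.4
position: [0.4986, 0.2434, 0.0356]
orientation: [0.292, 0.956, 0.0, 0.0]
ft_force: [-1.5, -0.8, 5.4]
width: 0.0613
grip_force: 35.0
```

```bash
python3 -m crank '[[0,0,-0.4,0,0,0],[0,0,-1,0,0,0],[0,0,-1,0,0,0],[0,0,-1,0,0,0],[0,0,-0.6,0,0,0],[0,0,0,0,0,0]]'; python3 -m crank '[[-0.6,-0.4,0,0,0,0],[-1,-0.61,0,0,0,0],[-1,-0.61,0,0,0,0],[-1,-0.61,0,0,0,0],[-1,-0.61,0,0,0,0],[-1,-0.61,0,0,0,0],[-1,-0.61,0,0,0,0],[-1,-0.61,0,0,0,0],[-1,-0.61,0,0,0,0],[-1,-0.61,0,0,0,0],[-1,-0.61,0,0,0,0],[-1,-0.61,0,0,0,0]]'; python3 -m crank '[[-1,-0.61,0,0,0,0],[-1,-0.61,0,0,0,0],[-1,-0.61,0,0,0,0],[-0.6,-0.36,0,0,0,0],[0,0,0,0,0,0],[0,0,0,0,0,0]]'
python3 - <<'E'
from h import *
C,im=snap('wrist','w2.png')
go([.622,-.119,.135],56); 
c=w2p('wrist',[.622,-.119,.024],C); print(c)
u,v=int(c[0]),int(c[1]); u0,v0=max(0,u-67),max(0,v-50);print(u0,v0)
cv2.imwrite('pics/w2c.png',cv2.resize(im[v0:v0+130,u0:u0+134],None,fx=4,fy=4,interpolation=cv2.INTER_CUBIC))
E
```

```text
t: 5.15
position: [0.4987, 0.2435, 0.1358]
orientation: [0.292, 0.956, 0.001, 0.001]
ft_force: [-0.0, 0.1, -3.7]
width: 0.0609
grip_force: 35.0
t: 6.65
position: [0.6388, -0.0688, 0.1334]
orientation: [0.293, 0.956, -0.001, -0.001]
ft_force: [0.9, -0.3, -2.8]
width: 0.0613
grip_force: 35.0
t: 7.4
position: [0.6832, -0.1604, 0.1345]
orientation: [0.292, 0.957, 0.0, -0.001]
ft_force: [-0.2, 0.5, -4.0]
width: 0.0614
grip_force: 35.0
{'pos': array([ 0.6833, -0.16  ,  0.1347]), 'yaw': np.float64(56.1), 'tilt': array([-0.0008,  0.0013]), 'units': array([ 2.95, -0.  , -0.01]), 't': 7.45, 'turn_units(az, tool z)': np.float64(0.02), 'alt': np.float64(-22.48), 'units_after_turn': array([ 2.95, -0.01, -0.01])}
(np.float64(282.94416324548587), np.float64(114.85048383532164))
215 64
```

View pics/w2c.png

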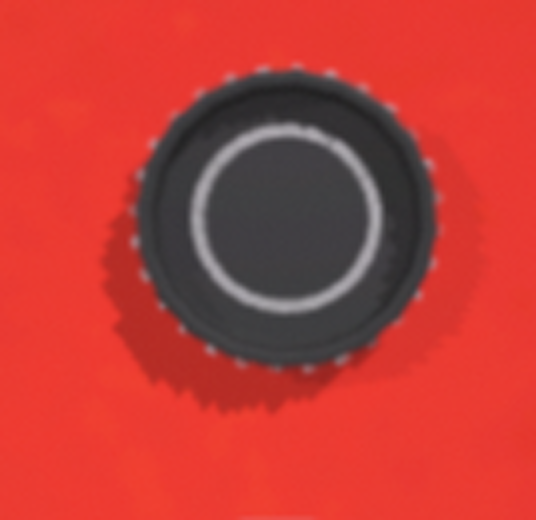

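Run:
```python
from h import *
im=cv2.imread('pics/w2.png'); cv2.imwrite('pics/w2d.png',cv2.resize(im[140:270,205:365],None,fx=4,fy=4,interpolation=cv2.INTER_CUBIC))
```

```text
(no output)
```

View pics/w2d.png

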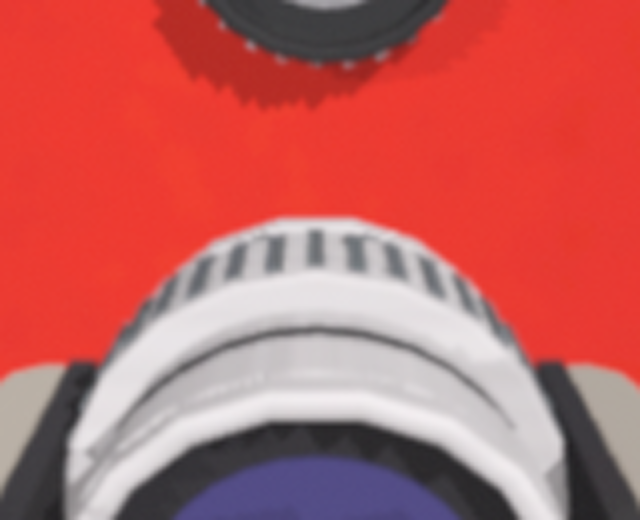

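Run:
```python
from h import *
C=cam('wrist'); s=manip.read_state(); r=R.from_quat(s['orientation']); x=r.apply([1,0,0])
zb=s['position'][2]-.0236
for uv,z,rad in[((284,237.5),zb+.072,.0275),((284,194.5),zb+.024,.031),((284,207.5),zb+.044,.031)]:
    p=p2w('wrist',uv,z,C)-x*rad; d=r.inv().apply(p-s['position']); print('lens in tool mm',d*1e3)
for z in(.024,.016):
    p=p2w('wrist',(286.75,118.5),z,C); print(p, r.inv().apply(p-s['position'])*1e3)
```

```text
lens in tool mm [ -0.4596506    0.83161858 -48.36078052]
lens in tool mm [ 1.09337086  0.90407713 -0.3534348 ]
lens in tool mm [ -0.19170456   0.87372314 -20.35532031]
[ 0.62650328 -0.11774929  0.024     ] [ 70.59208529   3.36088341 110.84503695]
[ 0.6265341  -0.11766834  0.016     ] [ 70.60013489   3.44009366 118.84510967]
```

Run:
```python
from h import *
go([.6252,-.1179,.055])
```

```text
{'pos': array([ 0.6833, -0.16  ,  0.1347]), 'yaw': np.float64(56.1), 'tilt': array([-0.0008,  0.0013]), 'units': array([2.87, 0.1 , 3.19]), 't': 7.45}
```

```bash
python3 -m crank '[[0.5,0.1,0,0,0,0],[0.9,0,0,0,0,0],[0.9,0,0,0,0,0],[0.57,0,0.2,0,0,0],[0,0,1,0,0,0],[0,0,1,0,0,0],[0,0,0.7,0,0,0],[0,0,0.3,0,0,0],[0,0,0,0,0,0],[0,0,0,0,0,0]]'; python3 -m crank '[[0,0,0.1,0,0,0],[0,0,0.1,0,0,0],[0,0,0.1,0,0,0],[0,0,0.1,0,0,0],[0,0,0,0,0,0],[0,0,0,0,0,0]]'
```

```text
t: 8.7
position: [0.6263, -0.1198, 0.056]
orientation: [0.292, 0.956, 0.0, 0.001]
ft_force: [0.8, -0.5, -4.6]
width: 0.0616
grip_force: 35.0
t: 9.45
position: [0.6256, -0.1197, 0.0451]
orientation: [0.292, 0.956, -0.0, 0.0]
ft_force: [-0.2, 0.7, -3.5]
width: 0.0613
grip_force: 35.0
```

```bash
python3 -m crank '[[0,0,0.08,0,0,0],[0,0,0.08,0,0,0],[0,0,0,0,0,0]]'; python3 -m crank '[[0,0,0.04,0,0,0],[0,0,0,0,0,0]]';  python3 -m crank '[[0,0,0.04,0,0,0],[0,0,0,0,0,0]]'
```

```text
t: 9.82
position: [0.6254, -0.1196, 0.0409]
orientation: [0.292, 0.956, -0.0, -0.0]
ft_force: [0.4, 0.1, -3.2]
width: 0.0614
grip_force: 35.0
t: 10.07
position: [0.6255, -0.1196, 0.04]
orientation: [0.292, 0.956, 0.0, -0.0]
ft_force: [-1.0, 0.2, -4.1]
width: 0.0616
grip_force: 35.0
t: 10.32
position: [0.6257, -0.1197, 0.0397]
orientation: [0.292, 0.956, 0.0, 0.0]
ft_force: [-2.1, 0.8, 2.6]
width: 0.0613
grip_force: 35.0
```

```bash
python3 -m crank '[[0,0,0,0,0,0],[0,0,0,0,0,0],[0,0,0,0,0,0],[0,0,0,0,0,0]]' 0.12 10; python3 -m crank '[[0,0,-0.5,0,0,0],[0,0,-1,0,0,0],[0,0,-1,0,0,0],[0,0,-1,0,0,0],[0,0,-1,0,0,0],[0,0,-0.8,0,0,0],[0,0,0,0,0,0],[0,0,0,0,0,0]]';python3 - <<'E'
from h import *
C,im=snap('wrist','w3.png'); s=manip.read_state(); print(s['position'])
print(w2p('wrist',[.6257,-.1197,.088],C))
E
python3 -m crank '[[0.3,-0.6,0,0,0,0],[0.5,-0.96,0,0,0,0],[0.5,-0.96,0,0,0,0],[0.5,-0.96,0,0,0,0],[0.5,-0.96,0,0,0,0],[0.5,-0.96,0,0,0,0],[0.18,-0.34,0,0,0,0],[0,0,0,0,0,0],[0,0,0,0,0,0]]'
python3 - <<'E'
from h import *
C,im=snap('wrist','w4.png'); s=manip.read_state(); print(s['position'])
print(w2p('wrist',[.4835,-.197,.025],C))
a=cv2.imread('pics/w3.png')[150:300,220:350]; b=im[110:260,220:350]
cv2.imwrite('pics/m34.png',cv2.resize(np.hstack([a,b]),None,fx=3,fy=3,interpolation=cv2.INTER_CUBIC))
E
```

```text
t: 10.82
position: [0.6257, -0.1197, 0.0391]
orientation: [0.292, 0.956, 0.0, 0.0]
ft_force: [0.7, -0.1, -0.2]
width: 0.081
grip_force: 0.0
t: 11.82
position: [0.625, -0.1195, 0.1709]
orientation: [0.292, 0.956, -0.0, -0.001]
ft_force: [0.1, 0.5, -0.0]
width: 0.0808
grip_force: 0.0
[ 0.62485443 -0.11950887  0.17052396]
(np.float64(282.99261922978314), np.float64(210.79298480369013))
t: 13.0
position: [0.4844, -0.1965, 0.1715]
orientation: [0.291, 0.957, 0.0, 0.0]
ft_force: [0.5, 0.3, 0.6]
width: 0.0812
grip_force: 0.0
[ 0.48443372 -0.19645386  0.17151452]
(np.float64(281.852973204045), np.float64(191.25178849140036))
```

View pics/m34.png

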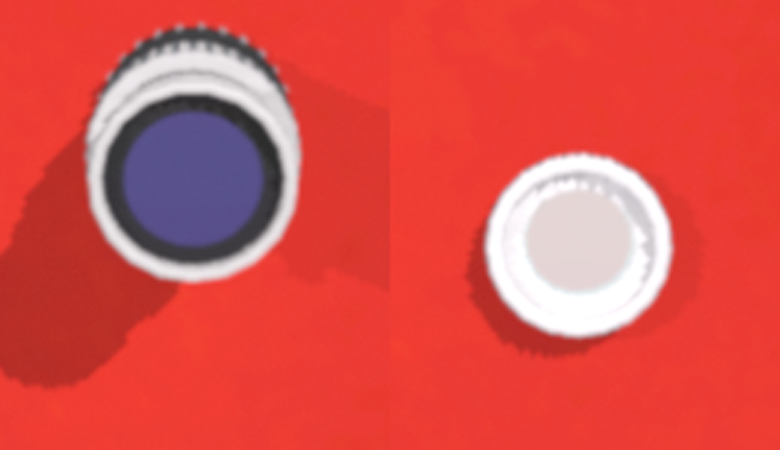

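Run:
```python
from h import *
go([.4835,-.197,.0225])
```

```text
{'pos': array([ 0.4844, -0.1965,  0.1715]), 'yaw': np.float64(56.1), 'tilt': array([0.0003, 0.0001]), 'units': array([ 0.02, -0.04,  5.96]), 't': 13.05}
```

```bash
python3 -m crank '[[0,-0.04,0.5,0,0,0],[0,0,1,0,0,0],[0,0,1,0,0,0],[0,0,1,0,0,0],[0,0,1,0,0,0],[0,0,0.8,0,0,0],[0,0,0.4,0,0,0],[0,0,0.1,0,0,0],[0,0,0,0,0,0],[0,0,0,0,0,0]]'
```

```text
t: 14.3
position: [0.4836, -0.1981, 0.0273]
orientation: [0.292, 0.956, 0.0, 0.001]
ft_force: [-0.1, -0.4, 0.6]
width: 0.081
grip_force: 0.0
```

```bash
python3 -m crank '[[0,0,0.1,0,0,0],[0,0,0.08,0,0,0],[0,0,0,0,0,0]]';python3 -m crank '[[0,0,0,0,0,0],[0,0,0,0,0,0],[0,0,0,0,0,0],[0,0,0,0,0,0],[0,0,0,0,0,0]]' 1 12; python3 -m crank '[[0,0,-0.4,0,0,0],[0,0,-1,0,0,0],[0,0,-1,0,0,0],[0,0,-1,0,0,0],[0,0,-1,0,0,0],[0,0,-0.6,0,0,0],[0,0,0,0,0,0]]'
python3 - <<'E'
from h import *
go([.6262,-.1193,.0945])
E
```

```text
t: 14.68
position: [0.4829, -0.1978, 0.022]
orientation: [0.292, 0.956, 0.0, -0.0]
ft_force: [-0.5, 0.6, -0.1]
width: 0.0812
grip_force: 0.0
t: 15.3
position: [0.4831, -0.1979, 0.0221]
orientation: [0.292, 0.956, 0.0, 0.0]
ft_force: [0.5, 0.2, 1.0]
width: 0.0591
grip_force: 12.0
t: 16.18
position: [0.4837, -0.1981, 0.1482]
orientation: [0.292, 0.956, 0.0, 0.001]
ft_force: [-0.3, 0.5, -1.3]
width: 0.059
grip_force: 12.0
{'pos': array([ 0.4837, -0.1981,  0.1482]), 'yaw': np.float64(56.1), 'tilt': array([ 0.0023, -0.0005]), 'units': array([-2.96,  5.8 ,  2.16]), 't': 16.18}
```

```bash
python3 -m crank '[[-0.3,0.6,0,0,0,0],[-0.49,0.96,0,0,0,0],[-0.49,0.96,0,0,0,0],[-0.49,0.96,0,0,0,0],[-0.49,0.96,0,0,0,0],[-0.47,0.92,0,0,0,0],[-0.2,0.4,0,0,0,0],[0,0,0.5,0,0,0],[0,0,0.7,0,0,0],[0,0,0.4,0,0,0],[0,0,0,0,0,0],[0,0,0,0,0,0]]'
python3 - <<'E'
from h import *
go([.6251,-.1193,.0945])
E
```

```text
t: 17.68
position: [0.6244, -0.1197, 0.1074]
orientation: [0.292, 0.956, 0.0, 0.0]
ft_force: [0.6, 0.1, -0.8]
width: 0.0592
grip_force: 12.0
{'pos': array([ 0.6244, -0.1197,  0.1074]), 'yaw': np.float64(56.0), 'tilt': array([ 0.0005, -0.0001]), 'units': array([-0.02,  0.03,  0.52]), 't': 17.68}
```

```bash
python3 -m crank '[[0,0.03,0.1,0,0,0],[0,0,0.1,0,0,0],[0,0,0.1,0,0,0],[0,0,0.1,0,0,0],[0,0,0,0,0,0]]'; python3 -m crank '[[0,0,0.05,0,0,0],[0,0,0.05,0,0,0],[0,0,0,0,0,0]]'; python3 -m crank '[[0,0,0.03,0,0,0],[0,0,0,0,0,0]]'
```

```text
t: 18.3
position: [0.6245, -0.1187, 0.0968]
orientation: [0.292, 0.956, -0.0, -0.0]
ft_force: [-0.6, -0.1, -0.4]
width: 0.0593
grip_force: 12.0
t: 18.68
position: [0.6246, -0.1187, 0.0945]
orientation: [0.292, 0.956, 0.0, -0.0]
ft_force: [0.6, 0.5, -0.8]
width: 0.0594
grip_force: 12.0
t: 18.92
position: [0.6248, -0.1188, 0.0941]
orientation: [0.292, 0.956, 0.0, 0.0]
ft_force: [-0.9, 0.5, 1.6]
width: 0.0592
grip_force: 12.0
```

```bash
python3 -m crank '[[0,0,0,0,0,0],[0,0,0,0,0,0],[0,0,0,0,0,0],[0,0,0,0,0,0]]' 0.12 10; python3 -m crank '[[0,0,-0.4,0,0,0],[0,0,-1,0,0,0],[0,0,-1,0,0,0],[0,0,-0.7,0,0,0],[0,0,0,0,0,0],[0,0,0,0,0,0]]';python3 - <<'E'
from h import *
C,im=snap('wrist','w5.png'); s=manip.read_state(); print(s['position'])
print(w2p('wrist',[.6251,-.1191,.097],C))
E
python3 -m crank '[[0.5,0,0,0,0,0],[1,0.04,0,0,0,0],[1,0.04,0,0,0,0],[1,0.04,0,0,0,0],[1,0.04,0,0,0,0],[1,0.04,0,0,0,0],[1,0.04,0,0,0,0],[1,0.04,0,0,0,0],[0.5,0.02,0,0,0,0],[0,0,0,0,0,0],[0,0,0,0,0,0]]'
python3 - <<'E'
from h import *
C,im=snap('wrist','w6.png'); s=manip.read_state(); print(s['position'])
print(w2p('wrist',[.463,-.001,.048],C))
a=cv2.imread('pics/w5.png')[150:300,220:350]; b=im[110:260,220:350]
cv2.imwrite('pics/m56.png',cv2.resize(np.hstack([a,b]),None,fx=3,fy=3,interpolation=cv2.INTER_CUBIC))
E
```

```text
t: 19.42
position: [0.6247, -0.1187, 0.0938]
orientation: [0.292, 0.956, 0.0, -0.0]
ft_force: [0.6, 0.2, -0.1]
width: 0.0807
grip_force: 0.0
t: 20.18
position: [0.6241, -0.1186, 0.1706]
orientation: [0.292, 0.956, -0.0, -0.001]
ft_force: [0.9, 0.8, -0.8]
width: 0.081
grip_force: 0.0
[ 0.62399736 -0.11859295  0.17033939]
(np.float64(282.84427588620446), np.float64(214.73923835226378))
t: 21.6
position: [0.4636, -0.0013, 0.1714]
orientation: [0.292, 0.956, -0.0, 0.0]
ft_force: [-0.6, -0.1, -0.3]
width: 0.0808
grip_force: 0.0
[ 0.46363225 -0.00136957  0.17138591]
(np.float64(282.6264742922858), np.float64(196.64217303864905))
```

View pics/m56.png

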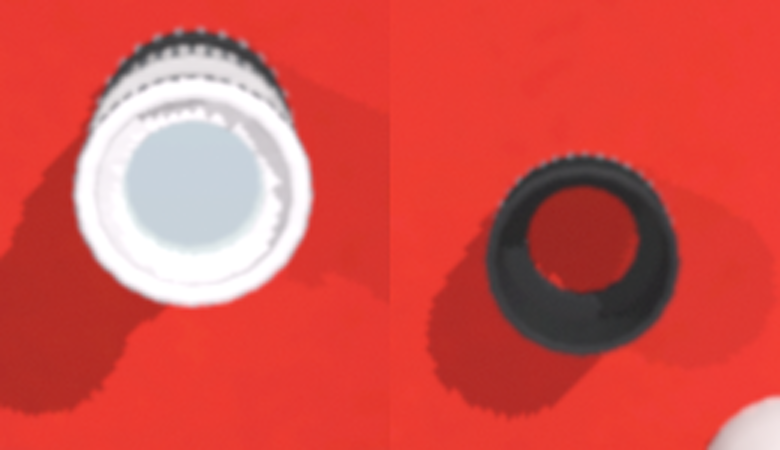

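```bash
python3 -m crank '[[0.03,0,0.5,0,0,0],[0,0,1,0,0,0],[0,0,1,0,0,0],[0,0,1,0,0,0],[0,0,1,0,0,0],[0,0,0.9,0,0,0],[0,0,0.4,0,0,0],[0,0,0,0,0,0],[0,0,0,0,0,0]]'; python3 -m crank '[[0,0,0,0,0,0],[0,0,0,0,0,0],[0,0,0,0,0,0],[0,0,0,0,0,0],[0,0,0,0,0,0]]' 1 12;  python3 -m crank '[[0,0,-0.4,0,0,0],[0,0,-1,0,0,0],[0,0,-1,0,0,0],[0,0,-1,0,0,0],[0,0,-1,0,0,0],[0,0,-0.8,0,0,0],[0,0,0,0,0,0]]'
python3 - <<'E'
from h import *
go([.6246,-.1187,.115])
E
```

```text
t: 22.78
position: [0.4629, -0.0005, 0.0268]
orientation: [0.292, 0.956, 0.0, 0.0]
ft_force: [0.5, 0.0, 0.2]
width: 0.081
grip_force: 0.0
t: 23.4
position: [0.4627, -0.0003, 0.0268]
orientation: [0.292, 0.956, 0.0, 0.0]
ft_force: [-1.1, -0.0, 5.4]
width: 0.0607
grip_force: 12.0
t: 24.28
position: [0.4632, -0.0003, 0.1578]
orientation: [0.292, 0.956, 0.001, 0.002]
ft_force: [-0.3, -0.4, -0.8]
width: 0.0603
grip_force: 12.0
{'pos': array([ 4.632e-01, -3.000e-04,  1.578e-01]), 'yaw': np.float64(56.0), 'tilt': array([0.0034, 0.0006]), 'units': array([-8.  , -0.33,  1.73]), 't': 24.27}
```

```bash
python3 -m crank '[[-0.5,0,0,0,0,0],[-1,-0.04,0,0,0,0],[-1,-0.04,0,0,0,0],[-1,-0.04,0,0,0,0],[-1,-0.04,0,0,0,0],[-1,-0.04,0,0,0,0],[-1,-0.04,0,0,0,0],[-1,-0.04,0,0,0,0],[-0.5,-0.05,0.4,0,0,0],[0,0,0.7,0,0,0],[0,0,0.3,0,0,0],[0,0,0,0,0,0]]'; python3 -m crank '[[0,0,0.1,0,0,0],[0,0,0,0,0,0]]'
python3 - <<'E'
from h import *
go([.6246,-.1187,.1078])
E
```

```text
t: 25.78
position: [0.6225, -0.1181, 0.1201]
orientation: [0.292, 0.957, -0.0, -0.001]
ft_force: [0.1, 0.7, -1.2]
width: 0.0608
grip_force: 12.0
t: 26.02
position: [0.6237, -0.1187, 0.1193]
orientation: [0.292, 0.956, 0.0, 0.0]
ft_force: [-0.2, -0.2, 0.0]
width: 0.0606
grip_force: 12.0
{'pos': array([ 0.6237, -0.1187,  0.1193]), 'yaw': np.float64(56.1), 'tilt': array([0.0007, 0.0001]), 'units': array([-0.03,  0.02,  0.46]), 't': 26.02}
```

```bash
python3 -m crank '[[-0.02,0.02,0.1,0,0,0],[0,0,0.1,0,0,0],[0,0,0.1,0,0,0],[0,0,0,0,0,0]]'; python3 -m crank '[[0,0,0.05,0,0,0],[0,0,0.05,0,0,0],[0,0,0,0,0,0]]'; python3 -m crank '[[0,0,0.04,0,0,0],[0,0,0,0,0,0]]'; python3 -m crank '[[0,0,0.03,0,0,0],[0,0,0,0,0,0]]'
```

```text
t: 26.52
position: [0.6241, -0.1188, 0.111]
orientation: [0.292, 0.956, -0.0, -0.0]
ft_force: [0.3, 0.4, -0.5]
width: 0.0611
grip_force: 12.0
t: 26.9
position: [0.6242, -0.1188, 0.1087]
orientation: [0.292, 0.956, -0.0, -0.0]
ft_force: [0.1, 0.2, 0.8]
width: 0.0604
grip_force: 12.0
t: 27.15
position: [0.6244, -0.1188, 0.1079]
orientation: [0.292, 0.956, 0.0, 0.0]
ft_force: [0.7, -0.7, -0.4]
width: 0.0606
grip_force: 12.0
t: 27.4
position: [0.6246, -0.1189, 0.1079]
orientation: [0.292, 0.956, 0.0, 0.0]
ft_force: [-2.8, -0.3, 5.2]
width: 0.0607
grip_force: 12.0
```

```bash
python3 -m crank '[[0,0,0,0,0,0],[0,0,0,0,0,0],[0,0,0,0,0,0],[0,0,0,0,0,0]]' 0.12 10; python3 -m crank '[[0,0,-0.4,0,0,0],[0,0,-1,0,0,0],[0,0,-1,0,0,0],[0,0,-0.7,0,0,0],[0,0,0,0,0,0],[0,0,0,0,0,0]]';python3 - <<'E'
from h import *
C,im=snap('wrist','w7.png'); s=manip.read_state(); print(s['position'])
print(w2p('wrist',[.6246,-.1188,.129],C))
E
python3 -m crank '[[0.4,0.5,0,0,0,0],[0.74,0.98,0,0,0,0],[0.74,0.98,0,0,0,0],[0.74,0.98,0,0,0,0],[0.74,0.98,0,0,0,0],[0.74,0.98,0,0,0,0],[0.74,0.98,0,0,0,0],[0.74,0.98,0,0,0,0],[0.4,0.51,0,0,0,0],[0,0,0,0,0,0],[0,0,0,0,0,0]]'
python3 - <<'E'
from h import *
C,im=snap('wrist','w8.png'); s=manip.read_state(); print(s['position'])
print(w2p('wrist',[.6107,.1278,.026],C))
a=cv2.imread('pics/w7.png')[150:300,220:350]; b=im[110:260,220:350]
cv2.imwrite('pics/m78.png',cv2.resize(np.hstack([a,b]),None,fx=3,fy=3,interpolation=cv2.INTER_CUBIC))
E
```

```text
t: 27.9
position: [0.6243, -0.1188, 0.1069]
orientation: [0.292, 0.956, -0.0, -0.0]
ft_force: [0.3, 0.0, 0.8]
width: 0.0808
grip_force: 0.0
t: 28.65
position: [0.6238, -0.1187, 0.1838]
orientation: [0.292, 0.956, -0.0, -0.001]
ft_force: [-0.9, -0.5, 0.1]
width: 0.081
grip_force: 0.0
[ 0.62362483 -0.11862249  0.18353684]
(np.float64(283.0908845988005), np.float64(222.03838700114875))
t: 30.08
position: [0.6103, 0.1264, 0.1845]
orientation: [0.293, 0.956, -0.0, 0.0]
ft_force: [-0.3, -0.7, -1.4]
width: 0.0811
grip_force: 0.0
[0.61037387 0.12609808 0.18454104]
(np.float64(284.4039809204943), np.float64(188.60928475374078))
```

View pics/m78.png

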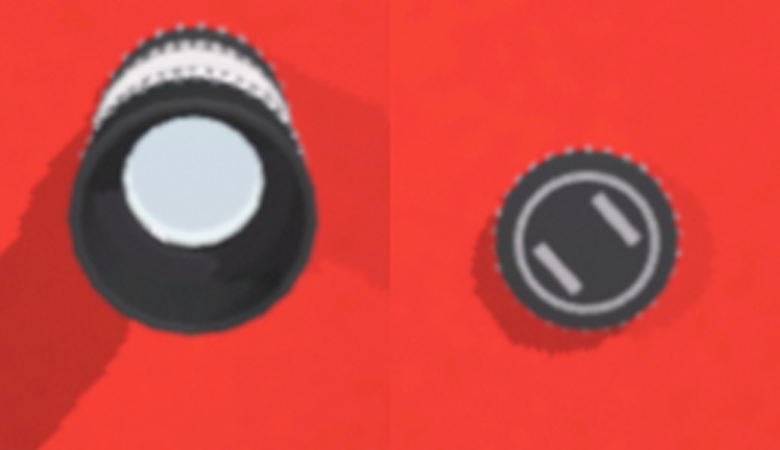

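```bash
python3 - <<'E'
from h import *
go([.6121,.1269,.023])
E
python3 -m crank '[[-0.02,0.02,0.5,0,0,0],[0,0,1,0,0,0],[0,0,1,0,0,0],[0,0,1,0,0,0],[0,0,1,0,0,0],[0,0,1,0,0,0],[0,0,0.5,0,0,0],[0,0,0.2,0,0,0],[0,0,0,0,0,0],[0,0,0,0,0,0]]'
python3 - <<'E'
from h import *
go([.6121,.1269,.023])
E
```

```text
{'pos': array([0.6104, 0.1261, 0.1845]), 'yaw': np.float64(55.9), 'tilt': array([-0.    , -0.0009]), 'units': array([-0.04,  0.07,  6.46]), 't': 30.12}
t: 31.38
position: [0.6116, 0.1282, 0.0305]
orientation: [0.292, 0.956, 0.0, 0.001]
ft_force: [0.1, 0.5, 0.2]
width: 0.0806
grip_force: 0.0
{'pos': array([0.6116, 0.1282, 0.0305]), 'yaw': np.float64(56.0), 'tilt': array([0.0016, 0.0005]), 'units': array([-0.04, -0.03,  0.3 ]), 't': 31.38}
```

```bash
python3 -m crank '[[-0.03,-0.02,0.15,0,0,0],[0,0,0.13,0,0,0],[0,0,0,0,0,0]]';python3 -m crank '[[0,0,0,0,0,0],[0,0,0,0,0,0],[0,0,0,0,0,0],[0,0,0,0,0,0],[0,0,0,0,0,0]]' 1 12; python3 -m crank '[[0,0,-0.4,0,0,0],[0,0,-1,0,0,0],[0,0,-1,0,0,0],[0,0,-1,0,0,0],[0,0,-1,0,0,0],[0,0,-1,0,0,0],[0,0,-0.7,0,0,0],[0,0,0,0,0,0]]'
python3 - <<'E'
from h import *
go([.6245,-.1188,.15])
E
```

```text
t: 31.75
position: [0.611, 0.1271, 0.0223]
orientation: [0.292, 0.956, -0.0, -0.0]
ft_force: [0.1, -0.4, -0.2]
width: 0.0809
grip_force: 0.0
t: 32.38
position: [0.6113, 0.1272, 0.0227]
orientation: [0.292, 0.956, 0.0, 0.0]
ft_force: [0.5, 0.0, 0.8]
width: 0.0624
grip_force: 12.0
t: 33.38
position: [0.6121, 0.1273, 0.1767]
orientation: [0.292, 0.956, 0.001, 0.001]
ft_force: [0.1, -0.8, 0.1]
width: 0.0625
grip_force: 12.0
{'pos': array([0.6121, 0.1273, 0.1767]), 'yaw': np.float64(56.0), 'tilt': array([0.0029, 0.0009]), 'units': array([-5.91, -7.89,  1.06]), 't': 33.38}
```

```bash
python3 -m crank '[[-0.4,-0.5,0,0,0,0],[-0.74,-0.98,0,0,0,0],[-0.74,-0.98,0,0,0,0],[-0.74,-0.98,0,0,0,0],[-0.74,-0.98,0,0,0,0],[-0.74,-0.98,0,0,0,0],[-0.74,-0.98,0,0,0,0],[-0.72,-0.98,0,0,0,0],[-0.3,-0.5,0,0,0,0],[0,0,0.5,0,0,0],[0,0,0.5,0,0,0],[0,0,0,0,0,0]]'; python3 -m crank '[[0,0,0.1,0,0,0],[0,0,0,0,0,0]]'
python3 - <<'E'
from h import *
go([.6239,-.1184,.1347])
E
```

```text
t: 34.88
position: [0.622, -0.1158, 0.1481]
orientation: [0.291, 0.957, 0.0, -0.002]
ft_force: [0.4, -0.0, -0.6]
width: 0.0626
grip_force: 12.0
t: 35.12
position: [0.6232, -0.1172, 0.1477]
orientation: [0.292, 0.957, 0.0, 0.0]
ft_force: [0.1, -0.5, -0.2]
width: 0.0625
grip_force: 12.0
{'pos': array([ 0.6232, -0.1172,  0.1477]), 'yaw': np.float64(56.1), 'tilt': array([0.0003, 0.0001]), 'units': array([-0.05, -0.02,  0.52]), 't': 35.12}
```

```bash
python3 -m crank '[[-0.05,-0.02,0.1,0,0,0],[0,0,0.1,0,0,0],[0,0,0.1,0,0,0],[0,0,0.05,0,0,0],[0,0,0,0,0,0]]'; python3 -m crank '[[0,0,0.05,0,0,0],[0,0,0.04,0,0,0],[0,0,0,0,0,0]]'; python3 -m crank '[[0,0,0.04,0,0,0],[0,0,0,0,0,0]]'
```

```text
t: 35.75
position: [0.6237, -0.1188, 0.1387]
orientation: [0.292, 0.956, -0.0, -0.0]
ft_force: [0.7, -0.9, -0.0]
width: 0.0624
grip_force: 12.0
t: 36.12
position: [0.6237, -0.1188, 0.1365]
orientation: [0.292, 0.956, -0.0, -0.0]
ft_force: [-0.2, 0.1, -0.1]
width: 0.0624
grip_force: 12.0
t: 36.38
position: [0.6237, -0.1187, 0.1355]
orientation: [0.292, 0.956, 0.0, -0.0]
ft_force: [0.1, 0.1, -0.6]
width: 0.0622
grip_force: 12.0
```

```bash
python3 -m crank '[[0,0,0.03,0,0,0],[0,0,0,0,0,0]]'; python3 -m crank '[[0,0,0.02,0,0,0],[0,0,0,0,0,0]]'
```

```text
t: 36.62
position: [0.6237, -0.1187, 0.1347]
orientation: [0.292, 0.956, 0.0, -0.0]
ft_force: [0.5, -0.8, -0.4]
width: 0.0621
grip_force: 12.0
t: 36.88
position: [0.6239, -0.1188, 0.1346]
orientation: [0.292, 0.956, 0.0, 0.0]
ft_force: [-1.4, 0.1, 2.0]
width: 0.0625
grip_force: 12.0
```

Seated at the predicted height. I'll release, retreat and check.

```bash
python3 -m crank '[[0,0,0,0,0,0],[0,0,0,0,0,0],[0,0,0,0,0,0],[0,0,0,0,0,0]]' 0.12 10; python3 -m crank '[[0,0,-0.4,0,0,0],[0,0,-1,0,0,0],[0,0,-1,0,0,0],[0,0,-1,0,0,0],[0,0,-0.4,0,0,0],[1,0,0,0,0,0],[1,0,0,0,0,0],[1,0,0,0,0,0],[1,0,0,0,0,0],[1,0,0,0,0,0],[0,0,0,0,0,0],[0,0,0,0,0,0]]'
python3 - <<'E'
from h import *
C,a=snap('scene','s9.png'); C,b=snap('top','t9.png')
c=cv2.resize(a[120:320,160:360],(400,400),interpolation=cv2.INTER_CUBIC); d=cv2.resize(b[130:330,250:450],(400,400),interpolation=cv2.INTER_CUBIC)
cv2.imwrite('pics/m9.png',np.hstack([c,d]))
E
```

```text
t: 37.38
position: [0.6237, -0.1187, 0.1343]
orientation: [0.292, 0.956, 0.0, -0.0]
ft_force: [0.9, -0.0, 0.2]
width: 0.0808
grip_force: 0.0
t: 38.88
position: [0.5207, -0.0494, 0.2295]
orientation: [0.292, 0.956, -0.0, 0.0]
ft_force: [0.6, -0.5, -0.4]
width: 0.0811
grip_force: 0.0
```

View pics/m9.png

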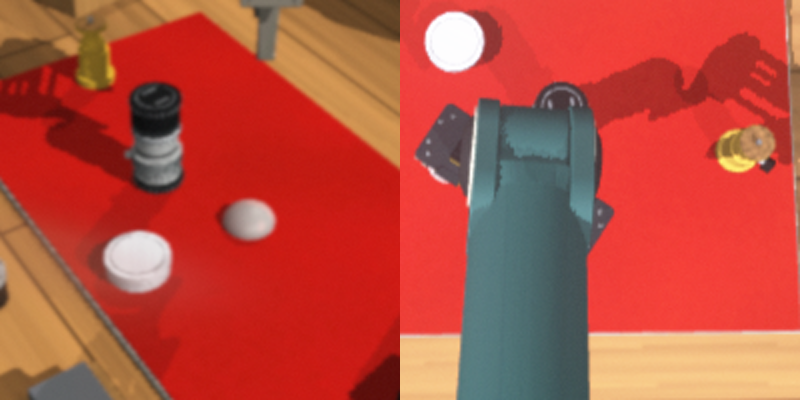

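The left tile shows the complete stack upright around (156,135), with the front cap flush on the hood. The condenser, film can and ball head are in place. The arm is clear of everything, so I'm handing in.

```bash
python3 -c "
from workcell import manip
print(manip.close_job())"
```

```text
the job is handed in; nothing more can be done
None
```

The stack of rear cap, lens, filter, hood and front cap was built in order, each part set down at its expected seated height, and handed in at about 39 s standing upright; the bystanders were not touched, though the film back was outside my last picture.

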